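# Slide the stationery tray over the gap between two desk risers

### The job

Slide the stationery tray, with the magnifying glass in it, from the plain desk riser across the open gap onto the other riser, between its guide rails. Keep it level and sliding on the tops, resting on both risers at once as it bridges the gap: do not lift or carry it, and do not let either end sag into the gap. Push it home against the stop bar's buffers so that it bears on them with a light steady 10 N or so for a second, never ramming it, then let go; leave the other things on the table alone.

Things in the scene. Friction and masses are not known exactly. Their poses are not given: they have to be found in the camera images.
- tray: loose grey plastic stationery tray, 120 (x) by 200 (y) by 33 high, 0.25 to 0.5 kg; origin at the centre of its underside, z up. Front = its -y end. Floor 5 thick, side and front walls 4, rear (+y) wall 12. A 3 thick, 25 high divider stands at y = +26; the compartment between it and the rear wall is empty, 60 long
- tray_tab (a point): middle of the top edge of the tray's grip tab: the rear wall rises in the middle to a flat upright tab 70 wide (x), 12 thick (y), top 65 above the tray's underside, centred 94 behind the tray's origin. Pinch it from above, one finger before and one behind it; axes as the tray's
- tray_front (a point): bottom edge of the tray's front, midway; axes as the tray's
- magnifier: loose magnifying glass 114 long (lens 60 wide, 8 thick), 90 g, lying in the tray's front compartment; origin near its middle at its underside
- riser_a: fixed low desk riser without rails, 170 (x) by 260 (y), top 50 above the table; origin at the centre of its footprint. The tray starts on it. Its -y edge borders the gap
- edge_a (a point): middle of riser_a's top edge at the gap
- riser_b: fixed second riser beyond the gap, in line with riser_a (same yaw, sideways offset up to 8), 170 (x) by 260 (y), top 50 above the table; origin at the centre of its footprint. Two aluminium guide rails 18 high along y leave a channel 126 wide, centred on x = 0, from y = +70 to -130; their mouths flare to about 150 wide at y = +118
- edge_b (a point): middle of riser_b's top edge at the gap, where a bevelled lip begins that runs 15 into the gap and 6 down. The gap from edge_a to the level top is 115 to 132 wide, more than half the tray, so an unsupported tray tips in
- stop: fixed aluminium stop bar lying across the channel on riser_b, 100 (x) by 22 (y) by 30 high; origin at the centre of its underside. Two black rubber buffers, 14 across, stand out of its +y face, side by side, by 2 to 20 (screwed out differently each time; not measured, to be found by feel). The tray's front comes to rest against them. Stiff: a millimetre too far is a hard push
- stop_face (a point): foot of the middle of the stop bar's bare +y face, behind the buffers' ends; y points back toward the tray
- bottle: loose green drink bottle, 64 across, 200 high; bystander, origin at the centre of its underside
- books: loose stack of books, 100 by 150 by 40 high; bystander, origin at the centre of its underside
- carton: loose white carton, 100 by 120 by 60 high; bystander, origin at the centre of its underside
- pencil_tin: loose blue pencil tin, 60 by 170 by 24 high; bystander, origin at the centre of its underside
Not all that is in view belongs to the job. There is more than one size of the magnifier; the one meant has the size given above.

How it is judged:
By the outcome, as a careful person would: the job done as asked, in the order asked, and still so for the second after the job is handed in, with the robot touching nothing.
It also fails if it takes over 54 s, if anything falls off the work surface, if the arm or the gripper's body presses on something with over 40 N, if the wrist force passes 120 N, or if a joint passes its speed limit or range.

### The arm

A 7-joint arm with a two-finger parallel gripper is mounted at the origin on the work surface. World frame = base frame: x ahead of the robot, y to its left, z up, the work surface at z = 0. Lengths are in m, angles in degrees, forces in N, time in s.
With the tool pointing down it reaches from about 0.425 to 0.875 m from the base axis. Payload 4.7 kg.
Tool frame: the origin (TCP) lies midway between the tips of the shut fingers; the grasp point (between the pads) lies 19 mm behind it; z points along the fingers, y is the direction in which the jaws open and shut (so a half turn about z gives the same grasp; the last joint's range is limited). The gripper opens to 87 mm and grips with 3 to 60 N. Pads are 19 mm wide; open, the fingers measure 117 mm over their backs; the gripper's body (75 mm by 190 mm) begins 51 mm behind the grasp point.
Start: joints at [-64.796, 18.392, -4.016, 83.108, 1.295, 78.541, -3.26], TCP at [0.269, 0.592, 0.223] pointing down, gripper open.
Joint ranges: [-163.93, 163.93], [-17.29, 119.83], [-79.2, 71.16], [3.27, 140.29], [-89.18, 269.18], [5.43, 117.66], [-154.24, 154.24]. Speed limits (degrees/s): [147.25, 147.25, 180, 180, 180, 180, 180].

### API

Orientations are given as [roll, pitch, yaw] about the fixed x, y, z axes, in that order (R = Rz(yaw) Ry(pitch) Rx(roll)).
In Python, from cell import env gives the robot as it stands.
- The arm moves only by the tool apply_moves, never from a script. Its argument "targets" is a list of rows, each a list of 2 entries, a list of its own where there are three numbers: the shift along the world's x, y, z in mm, then the turn, a rotation vector about the world's x, y, z in rad. A call has 1 to 8 rows; each row is the pose to reach, as a shift and turn from the pose commanded when the call began; what a row does not reach only later rows make up. A row lasts 1/10 s, in which the tool goes at most 50 mm and 8.59 degrees, less where a joint would pass 70% of its speed; a pose out of reach is approached as far as the arm can. A call with a gripper value outside its range is refused whole. "hand" is the finger opening in mm, from 0 to 87, set as the call begins (left out, the last holds). The fingers move at their own pace and stop on an object; "squeeze" is the grip in N (left out, the last holds). Time passes only in rows, so rows that repeat a pose let the fingers close. It gives the time, the measured TCP pose, the force and the opening at its end, in the units of the state.
- env.get_obs(): the state, without advancing time (a new reading comes with each control period).
- env.read_camera(name): name is "scene" or "top" or "wrist"; returns a dict with "image" (384x512x3 uint8, red, green, blue), "camera_matrix" (3x3 intrinsics, pixels), "camera_from_world" (4x4, takes a point from world to camera coordinates); the wrist camera has in their place "mount" (4x4, takes a point from camera to tool coordinates, whose origin is the TCP and whose axes are the flange's). Camera axes: x right, y down, z forward; pixel columns grow to the right and rows downward; lengths in m; the calibration is good to about 2 mm. A picture is of the moment at which its call begins: read the wrist's pose just before it. There is no depth.
- env.sign_off(): hands the job in, once; it reports no verdict.
Trained networks look in a picture, given as the dict that the camera call returned (one of the last four; its "shot" number tells which), for a name from the list of things; names that differ only in an ending like _2 or _b are one class to them, and where a whole thing is asked for, a point or a joint stands for the part that bears it (a point fixed in the world has none). Each returns a list of dicts, best first, with "conf" (0 to 1); they miss things now and then, are a little off and sometimes report something else, mostly with a low value. They report only what shows in the picture. A call takes as long as a camera call. They do not tell look-alikes from the thing itself.
- env.regions_of(picture, target): "region" (384x512 bool, what is visible of it) and "rect" ([left, top, right, bottom] in pixels, round what is visible of it).
The state is a dict: "time_s": time; "qpos": joint angles; "joint_velocities": joint speeds; "effort": joint torques, N m; "tool_pos": TCP position; "tool_rot": TCP orientation; "force": force on the tool from outside, world axes, zero at the start; "wrist_torque": the same for the moment, N m; "grip_width": finger opening in m.
Only numpy, scipy, OpenCV 4.12 (cv2) and the standard library are available. Lean on these libraries where they do the work, as an engineer would, in place of code of your own. Each camera call takes 0.05 s, during which the arm holds its last target. There are 200 camera calls.

## Working session

There is one attempt and no reset: what is moved stays moved. The work goes in short steps, Python scripts to look and compute and a tool call to move; the robot and the scene stay as the last step left them, time stands still between calls to the robot, and variables do not carry over. Pictures are saved under pics/ and viewed, about 8 in all and at most 12, crops included, and the job is handed in when it is done.

Besides the shell and the picture viewer there is one more tool, called after "Request:" as a command line: name --argument value ..., lists and objects as JSON in quotes. apply_moves: Moves the arm, as the interface text tells. Its arguments: {"type":"object","properties":{"targets":{"type":"array","items":{"type":"array"}},"hand":{"type":"number"},"squeeze":{"type":"number"}},"required":["targets"]}

```bash
ls; mkdir -p pics
cat > h.py <<'E'
from cell import env
import numpy as np, cv2
def ray(p,uv,z):
    K=np.array(p["camera_matrix"]);T=np.array(p["camera_from_world"])
    d=T[:3,:3].T@np.linalg.inv(K)@[uv[0],uv[1],1]; c=-T[:3,:3].T@T[:3,3]
    return c+d*(z-c[2])/d[2]
def proj(p,X):
    K=np.array(p["camera_matrix"]);T=np.array(p["camera_from_world"])
    q=K@(T[:3,:3]@np.asarray(X,float)+T[:3,3]); return q[:2]/q[2]
def save(n,im,s=1):
    cv2.imwrite("pics/"+n,cv2.resize(im[...,::-1],None,fx=s,fy=s,interpolation=cv2.INTER_CUBIC))
E
python3 - <<'E'
from h import *
o=env.get_obs();print(o)
for n in("top","scene"):
    p=env.read_camera(n);save(n+"0.png",p["image"],1.5)
    T=np.array(p["camera_from_world"]);print(n,(-T[:3,:3].T@T[:3,3]).round(3),np.array(p["camera_matrix"]).round(1).tolist())
    for t in("tray","riser_a","stop","magnifier","bottle","books","carton","pencil_tin"):
        for r in env.regions_of(p,t)[:3]:
            m=r["region"];(c,s,a)=cv2.minAreaRect(np.argwhere(m)[:,::-1].astype(np.float32))
            print(t,round(r["conf"],2),np.round(r["rect"]),np.round(c),np.round(s),round(a,1),ray(p,c,0.05)[:2].round(3))
E
```

```text
pics
{'time_s': 0.0, 'qpos': array([-64.79419241,  18.44008691,  -4.01619924,  83.17427347,
         1.29585151,  78.54175624,  -3.26157224]), 'joint_velocities': array([ 0.03304382, -0.00474557, -0.02391691,  0.02084867,  0.04235859,
        0.03853705, -0.04839568]), 'effort': array([-2.75285765e-04, -4.91305304e+01, -4.03793771e-01, -3.12531495e+01,
       -6.37492631e-02,  4.39831743e-02,  1.67648582e-04]), 'tool_pos': array([0.26831191, 0.59142726, 0.22145549]), 'tool_rot': array([-1.79889178e+02,  6.39569384e-03,  1.55603166e+02]), 'force': array([ 0.68006468,  0.94120294, -0.54626223]), 'wrist_torque': array([ 2.99187664e-03, -6.47179092e-06,  2.65081977e-02]), 'grip_width': 0.0873417414564065}
top [ 0.352 -0.05   1.612] [[457.5, 0.0, 260.6], [0.0, 457.5, 190.0], [0.0, 0.0, 1.0]]
tray 0.67 [156. 193. 221. 228.] [185. 210.] [63. 36.] 3.2 [0.502 0.193]
riser_a 0.77 [261. 193. 348. 248.] [304. 220.] [82. 50.] 5.2 [ 0.469 -0.214]
riser_a 0.58 [158. 183. 237. 240.] [194. 210.] [78. 51.] 5.0 [0.502 0.164]
riser_a 0.48 [150. 191. 218. 230.] [185. 210.] [64. 37.] 4.6 [0.502 0.192]
sto
[... 1301 characters left out ...]
 ]
stop 0.66 [213. 136. 243. 160.] [224. 148.] [12. 31.] 59.5 [ 0.458 -0.318]
magnifier 0.62 [307. 230. 338. 259.] [322. 242.] [38. 19.] 27.5 [0.489 0.148]
magnifier 0.59 [214. 138. 240. 161.] [224. 149.] [12. 31.] 58.6 [ 0.459 -0.317]
magnifier 0.58 [391. 275. 419. 285.] [404. 280.] [13. 22.] 90.0 [0.417 0.38 ]
bottle 0.7 [170.  86. 197. 139.] [181. 112.] [52. 18.] 78.7 [ 0.458 -0.561]
books 0.81 [151. 208. 202. 262.] [175. 234.] [50. 36.] 46.6 [ 0.782 -0.169]
carton 0.25 [211. 136. 241. 163.] [224. 148.] [10. 29.] 59.0 [ 0.46  -0.319]
pencil_tin 0.95 [202. 256. 244. 310.] [222. 282.] [59. 22.] 59.3 [0.779 0.038]
pencil_tin 0.22 [307. 230. 334. 257.] [321. 241.] [33. 18.] 23.2 [0.488 0.145]
```

Run:
```python
from h import *
p=env.read_camera("top");im=p["image"]
save("topcrop.png",im[160:280,110:360],3.2)
```

```text
(no output)
```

View pics/scene0.png

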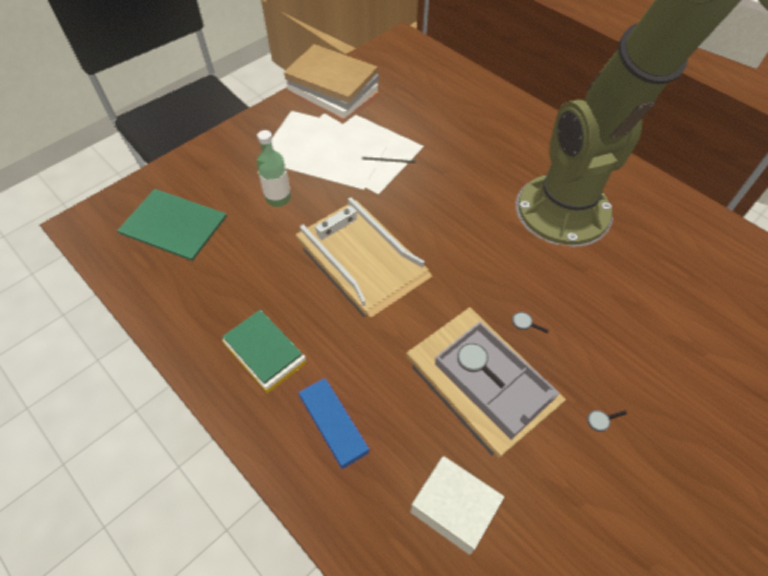

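View pics/topcrop.png

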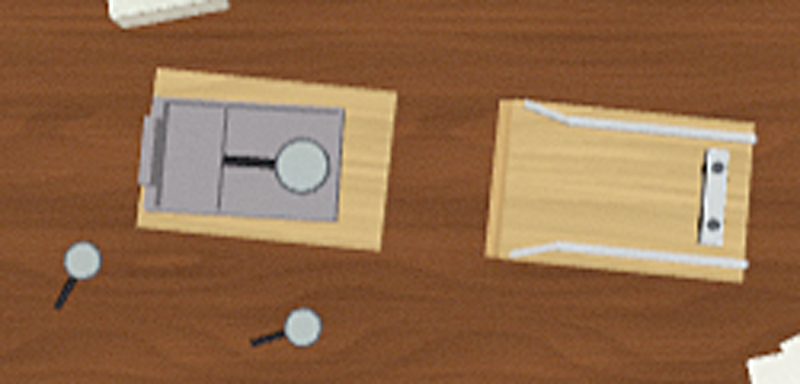

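The tray holds the large magnifier (crop ~(280,162), scene ~(480,365)). The two smaller ones on the bare table, at crop (80,265) and (290,328), are look-alikes and not the one meant. The tab is at the left end, crop ~(148,150). Riser_b with its rails and stop (712,197) is on the right. Next I fit the poses.

```bash
cat > fit.py <<'E'
from h import *
p=env.read_camera("top")
def px(X): return [(X[0]+.5)/3.2-.5+110,(X[1]+.5)/3.2-.5+160]
def fit2(model,pix,zs):
    W=np.array([ray(p,px(u),z)[:2] for u,z in zip(pix,zs)]);M=np.array(model,float)/1e3
    Mc=M-M.mean(0);Wc=W-W.mean(0)
    a=np.arctan2((Mc[:,0]*Wc[:,1]-Mc[:,1]*Wc[:,0]).sum(),(Mc*Wc).sum());R=np.array([[np.cos(a),-np.sin(a)],[np.sin(a),np.cos(a)]])
    t=W.mean(0)-R@M.mean(0);print(t.round(4),np.degrees(a).round(2),"res mm",((M@R.T+t-W)*1e3).round(1).tolist());return t,R
print("A");tA,RA=fit2([[85,130],[85,-130],[-85,-130],[-85,130]],[(157,68),(397,92),(381,250),(137,228)],[.05]*4)
print("B");tB,RB=fit2([[85,-130],[-85,-130]],[(756,123),(743,283)],[.05]*2)
print("railsB ends top mid");fit2([[66,-130],[-66,-130]],[(755,139),(746,265)],[.068]*2)
print("tray top front corners, tab");fit2([[60,-100],[-60,-100]],[(345,108),(337,221)],[.083]*2)
print("tab",ray(p,px((147,117)),.115),ray(p,px((143,185)),.115))
print("B in A frame",RA.T@(tB-tA))
for n,X in(("Bgap edge",(500,100)),("",(487,258)),("stop",(700,244)),("stop",(706,149))): print(n,ray(p,px(X),.05 if n!="stop" else .08).round(4))
E
python3 fit.py
```

```text
A
[0.5035 0.1641] -5.2 res mm [[-1.5, -0.0], [0.0, -0.1], [0.2, 0.2], [1.3, -0.0]]
B
[ 0.4722 -0.2215] -5.94 res mm [[-1.0, 0.1], [1.0, -0.1]]
railsB ends top mid
[ 0.4705 -0.219 ] -5.39 res mm [[-0.9, 0.1], [0.9, -0.1]]
tray top front corners, tab
[0.5005 0.183 ] -3.12 res mm [[0.6, -0.0], [-0.6, 0.0]]
tab [0.54000692 0.28047467 0.115     ] [0.46998632 0.28214549 0.115     ]
B in A frame [ 0.00378164 -0.38690079]
Bgap edge [ 0.5681 -0.084   0.05  ]
 [ 0.3988 -0.0703  0.05  ]
stop [ 0.4131 -0.2923  0.08  ]
stop [ 0.5128 -0.3004  0.08  ]
```

Request:
apply_moves --targets '[[[30,-39,10],[0,0,0.045]],[[60,-78,20],[0,0,0.09]],[[90,-117,30],[0,0,0.135]],[[120,-156,40],[0,0,0.18]],[[150,-195,40],[0,0,0.22]],[[180,-234,40],[0,0,0.27]],[[210,-273,40],[0,0,0.31]],[[237,-311,40],[0,0,0.345]]]' --hand 60

```text
time_s: 1.8
tool_pos: [0.5068, 0.2789, 0.263]
tool_rot: [180.0, 0.1, 175.4]
force: [0.7, 0.6, 0.2]
grip_width: 0.0601
```

```bash
cat >> h.py <<'E'
from scipy.spatial.transform import Rotation as Ro
def wcam(show=None,s=1.5):
    o=env.get_obs();p=env.read_camera("wrist")
    T=np.eye(4);T[:3,:3]=Ro.from_euler("xyz",o["tool_rot"],degrees=True).as_matrix();T[:3,3]=o["tool_pos"]
    p["camera_from_world"]=np.linalg.inv(T@np.array(p["mount"]))
    if show: save(show,p["image"],s)
    return o,p
def st():
    o=env.get_obs();print(round(o["time_s"],2),o["tool_pos"].round(4),o["tool_rot"].round(2),"F",o["force"].round(1),"T",o["wrist_torque"].round(2),round(o["grip_width"],4))
E
python3 - <<'E'
from h import *
st();o,p=wcam("w1.png");print(np.array(p["mount"]).round(3),np.array(p["camera_matrix"]).round(1))
E
```

```text
1.8 [0.5068 0.2789 0.263 ] [1.7997e+02 5.0000e-02 1.7543e+02] F [0.7 0.6 0.2] T [ 0.11 -0.02  0.02] 0.0601
[[-0.001 -0.963 -0.271  0.074]
 [ 1.    -0.001  0.    -0.001]
 [-0.001 -0.271  0.963 -0.162]
 [ 0.     0.     0.     1.   ]] [[323.3   0.  256.2]
 [  0.  323.3 192. ]
 [  0.    0.    1. ]]
```

View pics/w1.png

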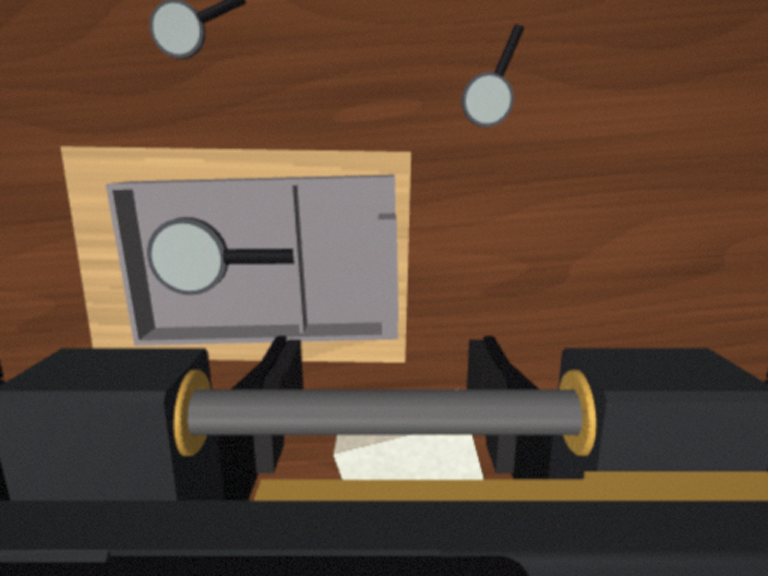

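The view shows the tray with its front to the left, near rim (108,184)-(395,176) and far rim (135,343)-(398,338). The rear wall and tab are seen edge-on at column ~388, almost straight under the camera. Next I measure tray yaw and tab position from this.

Run:
```python
from h import *
o,p=wcam()
f=lambda u,z:ray(p,((u[0]+.5)/1.5-.5,(u[1]+.5)/1.5-.5),z)[:2]
P=[f(u,.083) for u in((108,184),(395,176),(398,339),(135,343))];print(np.round(P,4))
ya=lambda a,b:np.degrees(np.arctan2(-(b-a)[0],(b-a)[1]))
print("tray yaw",ya(P[0],P[1]),ya(P[3],P[2]),"centre",np.mean(P,0),"front/back",np.linalg.norm(P[0]-P[3]),np.linalg.norm(P[0]-P[1]))
Q=[f(u,.05) for u in((62,147),(411,152),(405,361))];print("riser",np.round(Q,4),ya(Q[0],Q[1]),np.linalg.norm(Q[0]-Q[1]),np.linalg.norm(Q[2]-Q[1]))
save("tab.png",p["image"][105:240,225:285],4.4)
```

```text
[[0.4431 0.0814]
 [0.4559 0.2799]
 [0.5759 0.2718]
 [0.5612 0.0725]]
tray yaw -3.6819851679402062 -4.214507042379767 centre [0.50905692 0.17639782] front/back 0.11844295889571495 0.19884956189045444
riser [[0.414  0.0352]
 [0.4414 0.2936]
 [0.6096 0.2756]] -6.042253951619223 0.2598600461027248 0.1691262804225241
```

View pics/tab.png

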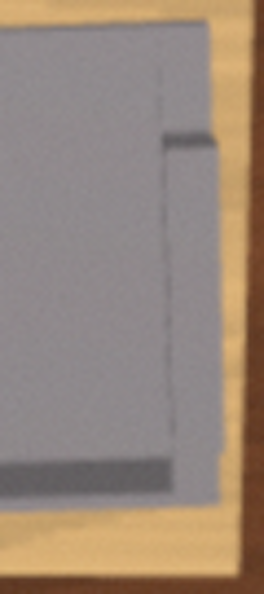

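Run:
```python
from h import *
st();o,p=wcam("w2.png");st()
t=env.read_camera("top");s=env.read_camera("scene")
def mk(p,c,r,k):
    im=p["image"].copy();a,b=r;im=cv2.resize(im[a[1]:b[1],a[0]:b[0]],None,fx=k,fy=k,interpolation=cv2.INTER_CUBIC)
    R=Ro.from_euler("xyz",o["tool_rot"],degrees=True).as_matrix()
    for d in(-.0585,-.03,.03,.0585):
        u=(proj(p,o["tool_pos"]+R@[0,d,0])-a)*k+k/2-.5;cv2.drawMarker(im,tuple(int(v) for v in u),(255,0,0),0,8)
    if c:
        for X in c:
            u=(proj(p,X)-a)*k+k/2-.5;cv2.drawMarker(im,tuple(int(v) for v in u),(0,0,255),0,8)
    return im
def rc(t0,y):
    y=np.radians(y);R=np.array([[np.cos(y),-np.sin(y)],[np.sin(y),np.cos(y)]])
    return [np.r_[R@np.array(q)/1e3+t0,.05] for q in((85,130),(85,-130),(-85,-130),(-85,130))]
C=rc((.5035,.1641),-5.4)
A=mk(t,C,((120,150),(260,260)),5.6);B=mk(s,C,((260,180),(400,310)),4.4)
save("chk.png",np.hstack([A[:560,:500] if 0 else cv2.resize(A,(400,314)),cv2.resize(B,(400,371))[:314]]),1.0)
w=p["image"].copy()
for X in C:
    u=proj(p,X);cv2.drawMarker(w,tuple(int(round(v)) for v in u),(0,0,255),0,8)
save("w2.png",w,1.5)
im=np.vstack([cv2.resize(A,(420,330)),cv2.resize(B,(420,390))]);save("chk.png",np.hstack([cv2.resize(A,(400,314)),cv2.resize(B,(400,371))[:314]]),2 if 0 else 1)
save("chk2.png",B,1)
```

```text
1.9 [0.5106 0.2723 0.263 ] [-179.81    0.2   174.66] F [ 0.2 -0.2  0.1] T [ 0.03 -0.01  0.01] 0.0602
1.95 [0.5081 0.2766 0.2628] [-1.7995e+02  7.0000e-02  1.7490e+02] F [-0.3  0.4  0.2] T [0.03 0.02 0.03] 0.0599
```

View pics/chk2.png

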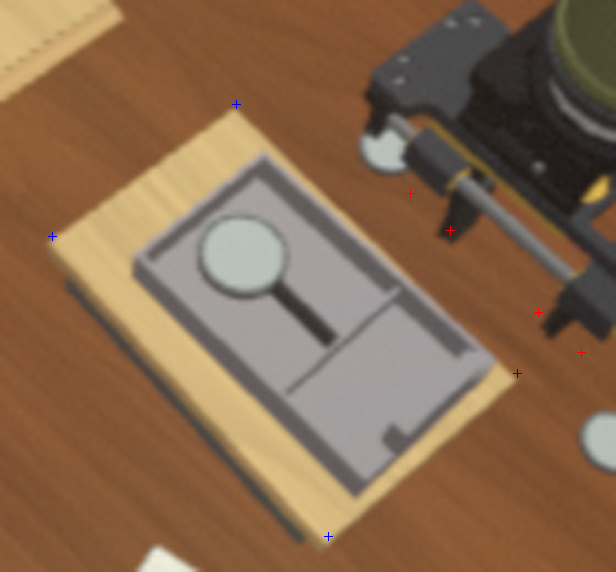

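View pics/w2.png

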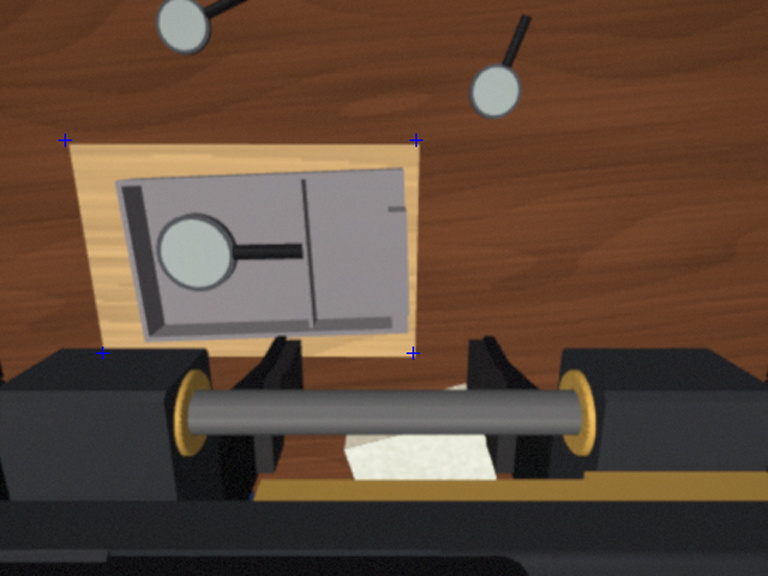

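The arm was still swinging when those pictures were taken: y read 0.2723, then 0.2766. That explains the disagreement between views. I'll let it settle and measure again.

Request:
apply_moves --targets '[[[0,0,0],[0,0,0]],[[0,0,0],[0,0,0]],[[0,0,0],[0,0,0]],[[0,0,0],[0,0,0]]]'

```text
time_s: 2.45
tool_pos: [0.5051, 0.2816, 0.2626]
tool_rot: [180.0, 0.0, 175.4]
force: [-0.5, -0.3, -0.1]
grip_width: 0.0603
```

Run:
```python
from h import *
st();o,p=wcam();st()
import pickle;pickle.dump((o,p),open("w3.pkl","wb"))
save("w3.png",p["image"][80:250,30:290],3)
```

```text
2.45 [0.5051 0.2816 0.2626] [179.99   0.   175.44] F [-0.5 -0.3 -0.1] T [-0.04 -0.01 -0.04] 0.0603
2.5 [0.5053 0.2814 0.2626] [179.99   0.   175.42] F [-0.  -0.4 -0.6] T [0.03 0.02 0.02] 0.0603
```

View pics/w3.png

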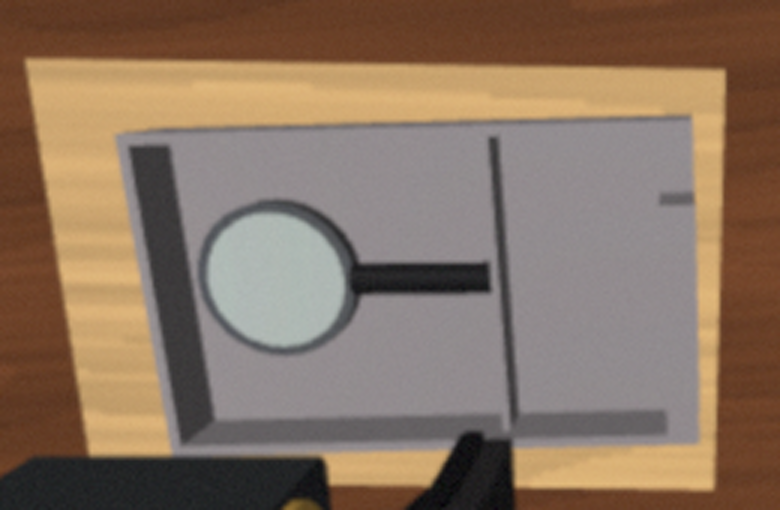

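Riser_a corners are at crop (27,59), (725,70) and (715,490). The tray rim corners are at (118,134), (691,117), (699,443) and (175,456), with the magnifier inside and the tab's near end at (690,199).

Run:
```python
from h import *
import pickle;o,p=pickle.load(open("w3.pkl","rb"))
f=lambda u,z:ray(p,((u[0]+.5)/3-.5+30,(u[1]+.5)/3-.5+80),z)[:2]
def rig(M,W):
    M=np.array(M)/1e3;W=np.array(W);Mc=M-M.mean(0);Wc=W-W.mean(0)
    a=np.arctan2((Mc[:,0]*Wc[:,1]-Mc[:,1]*Wc[:,0]).sum(),(Mc*Wc).sum());R=np.array([[np.cos(a),-np.sin(a)],[np.sin(a),np.cos(a)]])
    t=W.mean(0)-R@M.mean(0);print(t.round(4),np.degrees(a).round(2),((M@R.T+t-W)*1e3).round(1).tolist());return t,R
t,R=rig([[-85,-130],[-85,130],[85,130]],[f(u,.05) for u in((27,59),(725,70),(715,490))])
t2,R2=rig([[-60,-100],[-60,100],[60,100],[60,-100]],[f(u,.083) for u in((118,134),(691,117),(699,443),(175,456))])
print("tab",t2+R2@[0,.094],"tray in riser",R.T@(t2-t))
print("tab edge",f((660,199),.115),f((693,199),.115))
```

```text
[0.5068 0.1664] -5.49 [[0.1, -0.3], [0.1, 0.4], [-0.2, -0.1]]
[0.5036 0.1871] -3.07 [[-0.2, -1.0], [0.3, 0.8], [-0.1, 0.7], [0.0, -0.5]]
tab [0.50864535 0.28099119] tray in riser [-0.00510033  0.02028879]
tab edge [0.47180101 0.27726801] [0.47265126 0.28776782]
```

Request:
apply_moves --targets '[[[-4,-40,0],[0,0,0]],[[-8,-88,0],[0,0,-0.005]],[[-13,-136,0],[0,0,-0.01]],[[-18,-184,0],[0,0,-0.012]],[[-23,-232,0],[0,0,-0.014]],[[-28,-280,0],[0,0,-0.016]],[[-32,-328,0],[0,0,-0.016]],[[-36,-370,0],[0,0,-0.016]]]'

```text
time_s: 3.3
tool_pos: [0.4689, -0.0916, 0.263]
tool_rot: [180.0, 0.1, 174.4]
force: [0.7, -0.5, -0.1]
grip_width: 0.0601
```

Request:
apply_moves --targets '[[[0,0,0],[0,0,0]],[[0,0,0],[0,0,0]],[[0,0,0],[0,0,0]],[[0,0,0],[0,0,0]],[[0,0,0],[0,0,0]],[[0,0,0],[0,0,0]]]'

```text
time_s: 3.9
tool_pos: [0.4696, -0.0882, 0.2625]
tool_rot: [-180.0, -0.0, 174.5]
force: [0.4, 0.4, 0.3]
grip_width: 0.0597
```

Run:
```python
from h import *
st();o,p=wcam();st()
import pickle;pickle.dump((o,p),open("w4.pkl","wb"))
save("w4.png",p["image"],1.56)
```

```text
3.9 [ 0.4696 -0.0882  0.2625] [-1.8000e+02 -1.0000e-02  1.7455e+02] F [0.4 0.4 0.3] T [ 0.05 -0.03 -0.04] 0.0597
3.95 [ 0.4696 -0.0884  0.2625] [-1.7999e+02 -1.0000e-02  1.7452e+02] F [-0.8 -0.7 -1. ] T [ 0.05  0.01 -0.  ] 0.0603
```

View pics/w4.png

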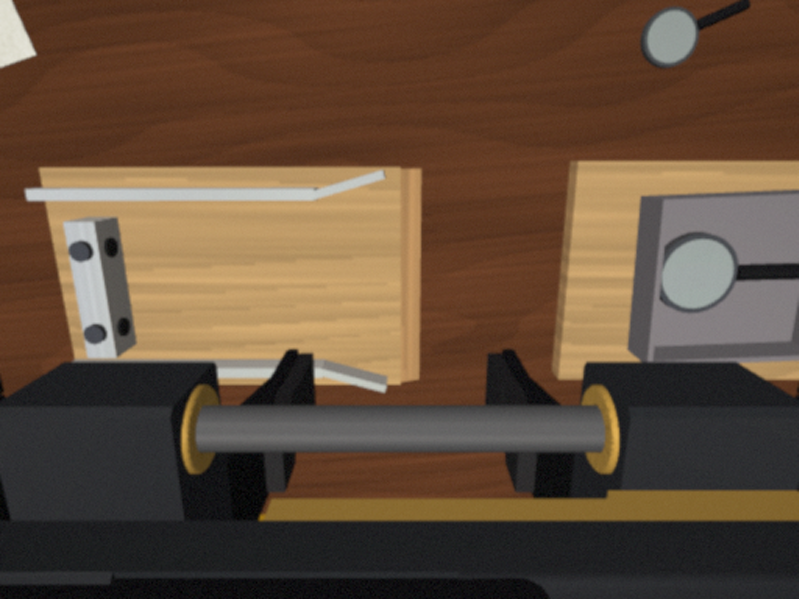

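The view shows riser_b with level-top corners (40,168), (401,167) and (401,384). The stop's +y face foot runs (118,218)-(135,346), with the buffers at (111,247) and (124,327). Riser_a's gap edge is (570,162)-(555,378).

Run:
```python
from h import *
import pickle;o,p=pickle.load(open("w4.pkl","rb"));s=1.5605
f=lambda u,z:ray(p,((u[0]+.5)/s-.5,(u[1]+.5)/s-.5),z)[:2]
r=np.radians(-5.5);R=np.array([[np.cos(r),-np.sin(r)],[np.sin(r),np.cos(r)]]);tA=np.array([.5068,.1664])
for n,u,z in(("B -x,-y",(40,168),.05),("B -x edge",(401,167),.05),("B +x edge",(401,384),.05),("lip",(420,169),.044),("railnear inner top",(150,201),.068),("railnear outer top",(150,189),.068),("railnear in",(300,201),.068),("rail far inner top",(240,362),.068),("far in",(310,362),.068),("far outer",(240,376),.068),("mouth near",(383,174),.068),("mouth far",(386,390),.068),("stop foot",(118,218),.05),("stop foot",(135,346),.05),("A edge",(577,161),.05),("A edge",(561,378),.05),("tray front top",(662,196),.083)):
    W=f(u,z);print(n,W.round(4),(R.T@(W-tA)*1e3).round(1))
```

```text
B -x,-y [ 0.3776 -0.3401] [ -80.  -516.6]
B -x edge [ 0.4019 -0.0818] [ -80.6 -257.1]
B +x edge [ 0.5711 -0.098 ] [  89.3 -257.1]
lip [ 0.4047 -0.0681] [ -79.1 -243.2]
railnear inner top [ 0.4076 -0.2579] [ -58.1 -431.9]
railnear outer top [ 0.3995 -0.2561] [ -66.3 -430.8]
railnear in [ 0.4176 -0.154 ] [ -58.1 -327.5]
rail far inner top [ 0.5327 -0.2175] [  62.5 -379.6]
far in [ 0.5378 -0.1645] [  62.6 -326.4]
far outer [ 0.5441 -0.2196] [  74.1 -380.6]
mouth near [ 0.405  -0.0945] [ -76.3 -269.5]
mouth far [ 0.5666 -0.1093] [  85.9 -268.7]
stop foot [ 0.418  -0.2931] [ -44.3 -465.9]
stop foot [ 0.5181 -0.3046] [  56.4 -467.7]
A edge [0.4099 0.0442] [ -84.8 -131. ]
A edge [0.5783 0.031 ] [  84.1 -127.9]
tray front top [0.4366 0.0893] [-62.5 -83.4]
```

Request:
apply_moves --targets '[[[5,40,0],[0,0,0.005]],[[10,88,0],[0,0,0.01]],[[15,136,0],[0,0,0.015]],[[20,184,0],[0,0,0.02]],[[25,232,0],[0,0,0.03]],[[30,280,0],[0,0,0.036]],[[35,328,0],[0,0,0.042]],[[39,369,0],[0,0,0.042]]]' --hand 44

```text
time_s: 4.75
tool_pos: [0.508, 0.2832, 0.2624]
tool_rot: [180.0, -0.0, 177.0]
force: [0.5, 0.4, 1.3]
grip_width: 0.0442
```

Request:
apply_moves --targets '[[[0,0,0],[0,0,0]],[[0,0,0],[0,0,0]],[[0,0,-30],[0,0,0]],[[0,0,-60],[0,0,0]],[[0,0,-90],[0,0,0]],[[0,0,-110],[0,0,0]],[[0,0,-120],[0,0,0]],[[0,0,-120],[0,0,0]]]'

```text
time_s: 5.55
tool_pos: [0.5082, 0.2781, 0.1416]
tool_rot: [-179.9, -0.1, 176.7]
force: [-0.2, -0.5, -0.3]
grip_width: 0.0441
```

Run:
```python
from h import *
st();o,p=wcam();st()
import pickle;pickle.dump((o,p),open("w5.pkl","wb"))
# predicted tab centre/edges in picture
r=np.radians(-3.07);R=np.array([[np.cos(r),-np.sin(r)],[np.sin(r),np.cos(r)]])
im=p["image"].copy()
for q in((-35,88),(-35,100),(35,88),(35,100)):
    X=np.r_[np.array([.5036,.1871])+R@np.array(q)/1e3,.115];u=proj(p,X);print(u.round(1));cv2.drawMarker(im,tuple(int(round(v)) for v in u),(255,0,0),0,6)
save("w5.png",im[60:310,130:380],2.4)
```

```text
5.55 [0.5082 0.2781 0.1416] [-1.7990e+02 -9.0000e-02  1.7675e+02] F [-0.2 -0.5 -0.3] T [ 0.06  0.   -0.01] 0.0441
5.6 [0.5089 0.2789 0.1429] [-1.7998e+02  1.0000e-02  1.7678e+02] F [-0.3 -0.1  0.7] T [ 0.03 -0.05 -0.  ] 0.0438
[252.3 170.3]
[272.4 170.2]
[253.1 275.2]
[271.4 275.1]
```

View pics/w5.png

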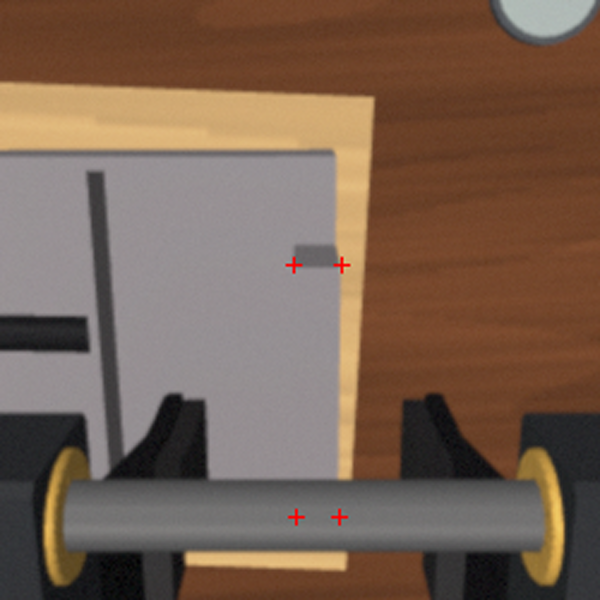

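The prediction sits on the tab end (crop (294-341, 255)), between the fingers at columns 207 and 402. I descend and pinch, gently first.

Request:
apply_moves --targets '[[[0,0,-20],[0,0,0]],[[0,0,-40],[0,0,0]],[[0,0,-52],[0,0,0]],[[0,0,-56],[0,0,0]],[[0,0,-56],[0,0,0]],[[0,0,-56],[0,0,0]]]'

```text
time_s: 6.2
tool_pos: [0.5093, 0.2804, 0.0878]
tool_rot: [179.9, 0.1, 176.9]
force: [0.2, -0.5, -0.3]
grip_width: 0.0436
```

Request:
apply_moves --targets '[[[0,0,0],[0,0,0]],[[0,0,0],[0,0,0]],[[0,0,0],[0,0,0]],[[0,0,0],[0,0,0]],[[0,0,0],[0,0,0]],[[0,0,0],[0,0,0]]]' --hand 0 --squeeze 15

```text
time_s: 6.8
tool_pos: [0.5085, 0.2804, 0.0867]
tool_rot: [180.0, 0.0, 176.9]
force: [-0.1, 0.8, -0.6]
grip_width: 0.0117
```

```bash
python3 -c "
from h import *
st()"
```

```text
6.8 [0.5085 0.2804 0.0867] [1.7996e+02 2.0000e-02 1.7688e+02] F [-0.1  0.8 -0.6] T [ 0.21 -0.1   0.04] 0.0117
```

Request:
apply_moves --targets '[[[0,0,0],[0,0,0]],[[0,0,0],[0,0,0]],[[0,0,-0.5],[0,0,0]],[[0,0,-1],[0,0,0]],[[0,0,-1],[0,0,0]]]' --hand 0 --squeeze 55

```text
time_s: 7.3
tool_pos: [0.5085, 0.2804, 0.0867]
tool_rot: [179.9, 0.0, 176.9]
force: [-2.0, 0.1, 6.1]
grip_width: 0.0111
```

```bash
python3 -c "
from h import *
st()"
```

```text
7.3 [0.5085 0.2804 0.0867] [1.7995e+02 1.0000e-02 1.7687e+02] F [-2.   0.1  6.1] T [0.1  0.49 0.02] 0.0111
```

Request:
apply_moves --targets '[[[0,-2,0],[0,0,0]],[[0.5,-6,0],[0,0,-0.003]],[[1,-11,0],[0,0,-0.007]],[[1.5,-16,0],[0,0,-0.012]],[[2,-22,0],[0,0,-0.017]],[[2.5,-28,0],[0,0,-0.022]],[[3,-34,0],[0,0,-0.027]],[[3.5,-40,0],[0,0,-0.031]]]'

```text
time_s: 8.1
tool_pos: [0.5125, 0.2422, 0.0867]
tool_rot: [179.8, 0.1, 175.2]
force: [-0.2, 5.2, 4.1]
grip_width: 0.0115
```

Request:
apply_moves --targets '[[[0.4,-6,0],[0,0,-0.003]],[[0.8,-12,0],[0,0,-0.006]],[[1.2,-18,0],[0,0,-0.009]],[[1.6,-24,0],[0,0,-0.0105]],[[2,-30,0],[0,0,-0.0105]],[[2.3,-36,0],[0,0,-0.0105]],[[2.5,-40,0],[0,0,-0.0105]],[[2.5,-40,0],[0,0,-0.0105]]]'

```text
time_s: 8.9
tool_pos: [0.5152, 0.2012, 0.0867]
tool_rot: [179.9, 0.1, 174.5]
force: [-1.0, 4.3, 5.0]
grip_width: 0.0118
```

```bash
cat >> h.py <<'E'
def af():
    o=env.get_obs();r=np.radians(-5.5);R=np.array([[np.cos(r),-np.sin(r)],[np.sin(r),np.cos(r)]])
    q=R.T@(o["tool_pos"][:2]-[.5068,.1664])*1e3;print("tray in A:",(q-[0,94]).round(1),"target x 4.4; fA",(R.T@o["force"][:2]).round(1));st()
E
python3 -c "
from h import *
af()"
```

```text
tray in A: [  5.  -58.6] target x 4.4; fA [-1.4  4.1]
8.9 [0.5152 0.2012 0.0867] [1.7985e+02 9.0000e-02 1.7449e+02] F [-1.   4.3  5. ] T [ 0.77  0.25 -0.04] 0.0118
```

Request:
apply_moves --targets '[[[-0.6,-6,0],[0,0,0]],[[-1.3,-12,0],[0,0,0]],[[-2,-18,0],[0,0,0]],[[-2.6,-24,0],[0,0,0]],[[-3.2,-30,0],[0,0,0]],[[-3.8,-36,0],[0,0,0]],[[-4.4,-42,0],[0,0,0]],[[-5,-48,0],[0,0,0]]]'

```text
time_s: 9.7
tool_pos: [0.5104, 0.1541, 0.0867]
tool_rot: [179.8, 0.1, 174.6]
force: [0.8, 6.1, 5.1]
grip_width: 0.0119
```

```bash
python3 -c "
from h import *
af()"
```

```text
tray in A: [   4.7 -105.9] target x 4.4; fA [0.2 6.2]
9.7 [0.5104 0.1541 0.0867] [1.7981e+02 1.3000e-01 1.7456e+02] F [0.8 6.1 5.1] T [1.24 0.02 0.01] 0.0119
```

Request:
apply_moves --targets '[[[-0.5,-5,0],[0,0,0]],[[-1,-10,0],[0,0,0]],[[-1.5,-15,0],[0,0,0]],[[-2,-20,0],[0,0,0]],[[-2.5,-25,0],[0,0,0]],[[-3,-30,0],[0,0,0]]]'

```text
time_s: 10.3
tool_pos: [0.5075, 0.1242, 0.0867]
tool_rot: [179.8, 0.1, 174.6]
force: [0.7, 6.5, 4.9]
grip_width: 0.0114
```

Run:
```python
from h import *
af()
p=env.read_camera("scene");save("s1.png",p["image"][120:270,190:340],5)
# rough tray front corners check: predicted at level tray bottom/top
r=np.radians(-5.5);R=np.array([[np.cos(r),-np.sin(r)],[np.sin(r),np.cos(r)]])
```

```text
tray in A: [   4.7 -135.9] target x 4.4; fA [0.1 6.5]
10.3 [0.5075 0.1242 0.0867] [1.7980e+02 1.4000e-01 1.7455e+02] F [0.7 6.5 4.9] T [ 1.34  0.   -0.09] 0.0114
```

View pics/s1.png

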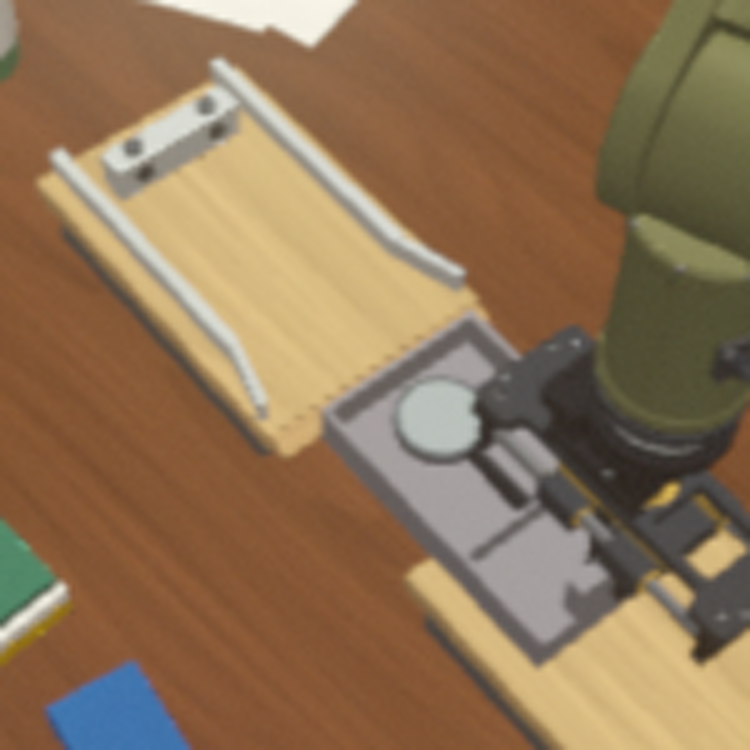

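The scene view shows the tray level, its front at crop (470,320)-(330,415) just reaching the lip and lined up with the mouth. I go on slowly.

Request:
apply_moves --targets '[[[-0.3,-3,0],[0,0,0]],[[-0.6,-6,0],[0,0,0]],[[-0.9,-9,0],[0,0,0]],[[-1.2,-12,0],[0,0,0]]]'

```text
time_s: 10.75
tool_pos: [0.5064, 0.1125, 0.0869]
tool_rot: [179.8, 0.1, 174.6]
force: [0.4, 6.2, 5.7]
grip_width: 0.0118
```

Request:
apply_moves --targets '[[[-0.3,-3,0],[0,0,0]],[[-0.6,-6,0],[0,0,0]],[[-0.9,-9,0],[0,0,0]],[[-1.2,-12,0],[0,0,0]],[[-1.5,-15,0],[0,0,0]],[[-1.8,-18,0],[0,0,0]]]'

```text
time_s: 11.35
tool_pos: [0.5053, 0.1028, 0.0876]
tool_rot: [179.2, 0.3, 174.8]
force: [1.4, 26.3, 5.2]
grip_width: 0.0117
```

```bash
python3 -c "
from h import *
af()"
```

```text
tray in A: [   4.6 -157.4] target x 4.4; fA [-1.1 26.3]
11.35 [0.5053 0.1028 0.0876] [179.16   0.25 174.76] F [ 1.4 26.3  5.2] T [ 5.57 -0.21 -0.13] 0.0117
```

The front met the bevel about 1 mm low: force 26 N and the tool tilted 0.7° nose-down. I back off, pitch the nose up slightly and ease in again.

Request:
apply_moves --targets '[[[0.4,4,0],[0,0,0]],[[0.9,9,0],[-0.002,0,0]],[[1.3,13,0],[-0.005,0,0]],[[1.3,13,0],[-0.008,0.001,0]],[[1.3,13,0],[-0.012,0.001,0]],[[1.3,13,0],[-0.012,0.001,0]]]'

```text
time_s: 11.95
tool_pos: [0.5051, 0.1036, 0.0866]
tool_rot: [-179.2, 0.0, 174.4]
force: [-2.5, -2.7, 9.0]
grip_width: 0.0118
```

```bash
python3 -c "
from h import *
af()"
```

```text
tray in A: [   4.3 -156.7] target x 4.4; fA [-2.2 -3. ]
11.95 [0.5051 0.1036 0.0866] [-1.7923e+02  3.0000e-02  1.7445e+02] F [-2.5 -2.7  9. ] T [0.04 0.5  0.11] 0.0118
```

Request:
apply_moves --targets '[[[-0.3,-4,0],[0,0,0]],[[-0.6,-7,0],[0,0,0]],[[-0.9,-10,0],[0,0,0]],[[-1.1,-12,0],[0,0,0]]]'

```text
time_s: 12.35
tool_pos: [0.5047, 0.0953, 0.0867]
tool_rot: [-179.5, 0.1, 174.5]
force: [1.0, 5.4, 4.0]
grip_width: 0.0114
```

```bash
python3 -c "
from h import *
af()"
```

```text
tray in A: [   4.7 -165. ] target x 4.4; fA [0.5 5.5]
12.35 [0.5047 0.0953 0.0867] [-1.7954e+02  1.4000e-01  1.7452e+02] F [1.  5.4 4. ] T [ 1.83 -0.04  0.04] 0.0114
```

Request:
apply_moves --targets '[[[-0.5,-5,0],[0.002,0,0]],[[-1,-10,0],[0.004,0,0]],[[-1.5,-15,0],[0.006,-0.0005,0]],[[-2,-20,0],[0.008,-0.0008,0]],[[-2.5,-25,0.2],[0.008,-0.0008,0]],[[-3,-30,0.4],[0.008,-0.0008,0]],[[-3.5,-35,0.6],[0.008,-0.0008,0]],[[-3.8,-38,0.8],[0.008,-0.0008,0]]]'

```text
time_s: 13.15
tool_pos: [0.5002, 0.0557, 0.0867]
tool_rot: [-179.8, 0.0, 174.5]
force: [1.2, 4.3, 2.3]
grip_width: 0.0113
```

```bash
python3 -c "
from h import *
af()"
```

```text
tray in A: [   4.  -204.9] target x 4.4; fA [0.8 4.3]
13.15 [0.5002 0.0557 0.0867] [-1.7985e+02  5.0000e-02  1.7450e+02] F [1.2 4.3 2.3] T [ 1.19 -0.11  0.03] 0.0113
```

Request:
apply_moves --targets '[[[-0.4,-4,0.2],[0,0,0]],[[-0.8,-8,0.4],[0,0,0]],[[-1.2,-12,0.5],[0,0,0]],[[-1.6,-16,0.6],[0,0,0]]]'

```text
time_s: 13.55
tool_pos: [0.4979, 0.0384, 0.0866]
tool_rot: [-179.8, -0.0, 174.5]
force: [0.3, 3.0, 0.8]
grip_width: 0.0112
```

```bash
python3 -c "
from h import *
af()"
```

```text
tray in A: [   3.4 -222.3] target x 4.4; fA [0. 3.]
13.55 [0.4979 0.0384 0.0866] [-1.7975e+02 -3.0000e-02  1.7447e+02] F [0.3 3.  0.8] T [ 1.06 -0.13  0.03] 0.0112
```

Request:
apply_moves --targets '[[[-0.1,-3,0.4],[0,0,0]],[[-0.2,-6,0.7],[0,0,0]],[[-0.5,-10,0.8],[0,0,0]],[[-0.9,-15,0.8],[0,0,0]],[[-1.4,-20,0.8],[0,0,0]],[[-1.9,-25,0.8],[0,0,0]]]'

```text
time_s: 14.15
tool_pos: [0.4959, 0.0131, 0.0874]
tool_rot: [-179.7, -0.0, 174.5]
force: [-0.7, -0.2, -6.2]
grip_width: 0.0114
```

```bash
python3 -c "
from h import *
af()"
```

```text
tray in A: [   3.8 -247.6] target x 4.4; fA [-0.6 -0.2]
14.15 [0.4959 0.0131 0.0874] [-1.7974e+02 -5.0000e-02  1.7446e+02] F [-0.7 -0.2 -6.2] T [ 0.54 -0.07 -0.01] 0.0114
```

Request:
apply_moves --targets '[[[0,-2,-0.4],[0.002,0,0]],[[-0.2,-5,-0.7],[0.004,0,0]],[[-0.5,-8,-0.8],[0.005,0,0]],[[-0.8,-11,-0.8],[0.005,0,0]]]'

```text
time_s: 14.55
tool_pos: [0.4959, 0.003, 0.0873]
tool_rot: [179.9, 0.0, 174.5]
force: [-0.2, 1.3, -3.9]
grip_width: 0.0119
```

```bash
python3 -c "
from h import *
af()"
```

```text
tray in A: [   4.8 -257.7] target x 4.4; fA [-0.3  1.3]
14.55 [0.4959 0.003  0.0873] [1.7992e+02 2.0000e-02 1.7451e+02] F [-0.2  1.3 -3.9] T [ 0.43 -0.02  0.01] 0.0119
```

Request:
apply_moves --targets '[[[-0.5,-5,0],[0,0,0]],[[-1,-10,-0.2],[0,0,0]],[[-1.5,-15,-0.3],[0,0,0]],[[-2,-20,-0.4],[0,0,0]],[[-2.5,-25,-0.5],[0,0,0]],[[-3,-30,-0.5],[0,0,0]],[[-3.5,-35,-0.5],[0,0,0]],[[-4,-40,-0.5],[0,0,0]]]'

```text
time_s: 15.35
tool_pos: [0.4917, -0.0373, 0.0867]
tool_rot: [179.9, 0.0, 174.5]
force: [1.0, 2.5, -1.2]
grip_width: 0.0117
```

```bash
python3 -c "
from h import *
af()"
```

```text
tray in A: [   4.5 -298.2] target x 4.4; fA [0.7 2.5]
15.35 [ 0.4917 -0.0373  0.0867] [1.7992e+02 1.0000e-02 1.7449e+02] F [ 1.   2.5 -1.2] T [ 0.52 -0.07  0.01] 0.0117
```

Request:
apply_moves --targets '[[[-0.5,-5,0],[0,0,0]],[[-1,-10,0],[0,0,0]],[[-1.5,-15,0],[0,0,0]],[[-2,-20,0],[0,0,0]],[[-2.5,-25,0],[0,0,0]],[[-3,-30,0],[0,0,0]],[[-3.4,-34,0],[0,0,0]],[[-3.6,-36,0],[0,0,0]]]'

```text
time_s: 16.15
tool_pos: [0.4881, -0.0734, 0.0866]
tool_rot: [179.9, 0.0, 174.5]
force: [-0.1, 4.8, 1.6]
grip_width: 0.0116
```

Request:
apply_moves --targets '[[[-0.1,-1,0],[0,0,0]],[[-0.2,-2,0],[0,0,0]],[[-0.3,-3,0],[0,0,0]],[[-0.4,-4,0],[0,0,0]],[[-0.5,-5,0],[0,0,0]],[[-0.6,-6,0],[0,0,0]]]'

```text
time_s: 16.75
tool_pos: [0.4876, -0.0789, 0.0867]
tool_rot: [179.9, 0.0, 174.5]
force: [0.2, 4.3, 3.3]
grip_width: 0.0117
```

```bash
python3 -c "
from h import *
af()"
```

```text
tray in A: [   4.4 -340. ] target x 4.4; fA [-0.3  4.3]
16.75 [ 0.4876 -0.0789  0.0867] [1.7992e+02 1.0000e-02 1.7450e+02] F [0.2 4.3 3.3] T [ 1.1  -0.06  0.04] 0.0117
```

Request:
apply_moves --targets '[[[-0.1,-1,0.2],[0,0,0]],[[-0.2,-2,0.4],[0,0,0]],[[-0.3,-3,0.4],[0,0,0]],[[-0.4,-4,0.4],[0,0,0]],[[-0.5,-5,0.4],[0,0,0]]]'

```text
time_s: 17.25
tool_pos: [0.4866, -0.0843, 0.0867]
tool_rot: [180.0, -0.0, 174.5]
force: [-0.0, 2.7, -0.3]
grip_width: 0.0115
```

Request:
apply_moves --targets '[[[-0.1,-1,0],[0,0,0]],[[-0.2,-2,0],[0,0,0]],[[-0.3,-3,0],[0,0,0]]]'

```text
time_s: 17.55
tool_pos: [0.4863, -0.0873, 0.0867]
tool_rot: [180.0, -0.0, 174.5]
force: [0.1, 2.8, -0.6]
grip_width: 0.0115
```

```bash
python3 -c "
from h import *
af()"
```

```text
tray in A: [   3.9 -348.5] target x 4.4; fA [-0.1  2.8]
17.55 [ 0.4863 -0.0873  0.0867] [ 1.7996e+02 -5.0000e-02  1.7448e+02] F [ 0.1  2.8 -0.6] T [ 0.56 -0.08  0.07] 0.0115
```

Sliding friction is about 2.8 N. I feel forward for the buffers in small steps.

Request:
apply_moves --targets '[[[0,-0.8,0],[0,0,0]],[[0,-1.6,0],[0,0,0]],[[-0.1,-2.4,0],[0,0,0]]]'

```text
time_s: 17.85
tool_pos: [0.4862, -0.0897, 0.0867]
tool_rot: [180.0, -0.0, 174.5]
force: [0.0, 2.4, -2.7]
grip_width: 0.0118
```

Request:
apply_moves --targets '[[[0,-0.8,0],[0,0,0]],[[-0.1,-1.6,0],[0,0,0]],[[-0.2,-2.4,0],[0,0,0]]]'

```text
time_s: 18.15
tool_pos: [0.4861, -0.0921, 0.0867]
tool_rot: [180.0, -0.0, 174.5]
force: [0.1, 1.8, -2.5]
grip_width: 0.0113
```

Request:
apply_moves --targets '[[[0,-0.8,-0.2],[0,0,0]],[[-0.1,-1.6,-0.2],[0,0,0]],[[-0.2,-2.4,-0.2],[0,0,0]]]'

```text
time_s: 18.45
tool_pos: [0.4861, -0.0943, 0.0867]
tool_rot: [179.9, -0.0, 174.5]
force: [1.0, 2.5, -2.3]
grip_width: 0.0115
```

Request:
apply_moves --targets '[[[0,-0.8,0],[0,0,0]],[[-0.1,-1.6,0],[0,0,0]],[[-0.2,-2.4,0],[0,0,0]]]'

```text
time_s: 18.75
tool_pos: [0.4859, -0.0967, 0.0867]
tool_rot: [179.9, -0.0, 174.5]
force: [0.9, 2.0, -2.3]
grip_width: 0.0115
```

Request:
apply_moves --targets '[[[-0.1,-0.8,0],[0,0,0]],[[-0.2,-1.6,0],[0,0,0]],[[-0.2,-2.4,0],[0,0,0]]]'

```text
time_s: 19.05
tool_pos: [0.4857, -0.0991, 0.0867]
tool_rot: [179.9, -0.0, 174.5]
force: [0.9, 1.8, -2.1]
grip_width: 0.0111
```

Request:
apply_moves --targets '[[[-0.1,-0.8,0],[0,0,0]],[[-0.2,-1.6,0],[0,0,0]],[[-0.2,-2.0,0],[0,0,0]]]'

```text
time_s: 19.35
tool_pos: [0.4855, -0.1011, 0.0867]
tool_rot: [179.9, -0.0, 174.5]
force: [1.0, 1.4, -2.1]
grip_width: 0.0115
```

Request:
apply_moves --targets '[[[-0.1,-0.7,-0.1],[0,0,0]],[[-0.1,-1.4,-0.2],[0,0,0]],[[-0.2,-2.0,-0.2],[0,0,0]]]'

```text
time_s: 19.65
tool_pos: [0.4855, -0.1016, 0.0867]
tool_rot: [179.8, -0.0, 174.5]
force: [-0.3, 6.9, 0.3]
grip_width: 0.0118
```

Request:
apply_moves --targets '[[[-0.1,-0.7,0],[0,0,0]],[[-0.2,-1.4,0],[0,0,0]],[[-0.2,-2.0,0],[0,0,0]]]'

```text
time_s: 19.95
tool_pos: [0.4855, -0.1017, 0.0867]
tool_rot: [179.7, -0.0, 174.6]
force: [-0.2, 10.3, 0.4]
grip_width: 0.0118
```

Contact with the buffers at y = -0.1016. I add a little to allow for sliding friction, then hold.

Request:
apply_moves --targets '[[[0,-0.4,0],[0,0,0]],[[0,-0.8,0],[0,0,0]],[[0,-0.8,0],[0,0,0]],[[0,-0.8,0],[0,0,0]],[[0,-0.8,0],[0,0,0]],[[0,-0.8,0],[0,0,0]],[[0,-0.8,0],[0,0,0]],[[0,-0.8,0],[0,0,0]]]'

```text
time_s: 20.75
tool_pos: [0.4855, -0.1017, 0.0867]
tool_rot: [179.7, -0.0, 174.6]
force: [0.7, 11.2, 1.2]
grip_width: 0.0113
```

Request:
apply_moves --targets '[[[0,0,0],[0,0,0]],[[0,0,0],[0,0,0]],[[0,0,0],[0,0,0]],[[0,0,0],[0,0,0]],[[0,0,0],[0,0,0]],[[0,0,0],[0,0,0]],[[0,0,0],[0,0,0]],[[0,0,0],[0,0,0]]]'

```text
time_s: 21.55
tool_pos: [0.4855, -0.1017, 0.0867]
tool_rot: [179.7, -0.0, 174.6]
force: [-0.1, 10.6, 0.3]
grip_width: 0.0117
```

```bash
python3 -c "
from h import *
af()"
```

```text
tray in A: [   4.5 -362.9] target x 4.4; fA [-1.1 10.6]
21.55 [ 0.4855 -0.1017  0.0867] [ 1.7965e+02 -4.0000e-02  1.7462e+02] F [-0.1 10.6  0.3] T [ 2.24  0.05 -0.07] 0.0117
```

Request:
apply_moves --targets '[[[0,1,0],[0,0,0]],[[0,2,0],[0,0,0]],[[0.1,3,0],[0,0,0]],[[0.2,3.8,0],[0,0,0]],[[0.2,3.8,0],[0,0,0]]]'

```text
time_s: 22.05
tool_pos: [0.4855, -0.1016, 0.0867]
tool_rot: [179.9, -0.0, 174.5]
force: [-0.0, 5.0, 0.2]
grip_width: 0.0117
```

```bash
python3 -c "
from h import *
af()"
```

```text
tray in A: [   4.5 -362.9] target x 4.4; fA [-0.5  4.9]
22.05 [ 0.4855 -0.1016  0.0867] [179.91  -0.   174.5 ] F [-0.   5.   0.2] T [ 0.97  0.04 -0.01] 0.0117
```

Request:
apply_moves --targets '[[[0,1,0],[0,0,0]],[[0.1,2,0],[0,0,0]],[[0.1,2,0],[0,0,0]]]'

```text
time_s: 22.35
tool_pos: [0.4855, -0.1016, 0.0866]
tool_rot: [-180.0, 0.0, 174.4]
force: [-0.2, -1.9, 0.1]
grip_width: 0.0114
```

Request:
apply_moves --targets '[[[0,0,0],[0,0,0]],[[0,0,0],[0,0,0]],[[0,0,0],[0,0,0]],[[0,0,0],[0,0,0]],[[0,0,0],[0,0,0]]]' --hand 42

```text
time_s: 22.85
tool_pos: [0.4854, -0.1, 0.0865]
tool_rot: [179.9, -0.0, 174.5]
force: [-0.0, -0.2, 0.4]
grip_width: 0.0397
```

```bash
python3 -c "
from h import *
af()"
```

```text
tray in A: [   4.2 -361.2] target x 4.4; fA [ 0.  -0.2]
22.85 [ 0.4854 -0.1     0.0865] [ 1.7994e+02 -2.0000e-02  1.7449e+02] F [-0.  -0.2  0.4] T [ 0.    0.02 -0.02] 0.0397
```

Before opening I had backed off too far: the force was -1.9 N, and the tool sprang back 1.6 mm on release. I'll nudge the tab lightly with the rear finger only, so the tray is surely seated, and withdraw without pulling on it.

Request:
apply_moves --targets '[[[0,0,0],[0,0,0]],[[0,0,0],[0,0,0]],[[0,-1,0],[0,0,0]],[[-0.1,-2,0],[0,0,0]],[[-0.2,-3,0],[0,0,0]],[[-0.3,-4,0],[0,0,0]]]' --hand 20 --squeeze 10

```text
time_s: 23.45
tool_pos: [0.4851, -0.1042, 0.0865]
tool_rot: [179.9, -0.0, 174.5]
force: [0.2, -0.5, 0.2]
grip_width: 0.0201
```

Request:
apply_moves --targets '[[[0,-0.7,0],[0,0,0]],[[-0.1,-1.4,0],[0,0,0]],[[-0.2,-2,0],[0,0,0]]]'

```text
time_s: 23.75
tool_pos: [0.485, -0.1056, 0.0865]
tool_rot: [179.9, -0.0, 174.5]
force: [0.8, 2.4, 0.2]
grip_width: 0.0201
```

Request:
apply_moves --targets '[[[0,-0.7,0],[0,0,0]],[[-0.1,-1.4,0],[0,0,0]],[[-0.1,-1.4,0],[0,0,0]]]'

```text
time_s: 24.05
tool_pos: [0.485, -0.1057, 0.0865]
tool_rot: [179.8, -0.0, 174.5]
force: [0.3, 4.7, -0.2]
grip_width: 0.0201
```

```bash
python3 -c "
from h import *
af()"
```

```text
tray in A: [   4.4 -366.9] target x 4.4; fA [-0.1  4.7]
24.05 [ 0.485  -0.1057  0.0865] [ 1.7982e+02 -3.0000e-02  1.7454e+02] F [ 0.3  4.7 -0.2] T [ 1.13 -0.11  0.05] 0.0201
```

Request:
apply_moves --targets '[[[0.2,2,0],[0,0,0]],[[0.4,4,0],[0,0,0]],[[0.6,6,0],[0,0,0]],[[0.6,6.5,0],[0,0,0]],[[0.6,6.5,0],[0,0,0]]]'

```text
time_s: 24.55
tool_pos: [0.4854, -0.1011, 0.0865]
tool_rot: [180.0, -0.0, 174.5]
force: [-0.0, -0.5, -1.1]
grip_width: 0.0201
```

Request:
apply_moves --targets '[[[0,0,0],[0,0,0]],[[0,0,0],[0,0,0]],[[0,0,0],[0,0,0]],[[0,0,10],[0,0,0]],[[0,0,30],[0,0,0]],[[0,0,60],[0,0,0]],[[0,0,100],[0,0,0]],[[0,0,140],[0,0,0]]]' --hand 42

```text
time_s: 25.35
tool_pos: [0.485, -0.1011, 0.2285]
tool_rot: [179.9, -0.0, 174.5]
force: [0.9, -0.9, 0.2]
grip_width: 0.0416
```

Request:
apply_moves --targets '[[[0,20,20],[0,0,0]],[[0,50,30],[0,0,0]],[[0,90,30],[0,0,0]],[[0,130,30],[0,0,0]],[[0,150,30],[0,0,0]],[[0,150,30],[0,0,0]],[[0,150,30],[0,0,0]],[[0,150,30],[0,0,0]]]'

```text
time_s: 26.15
tool_pos: [0.4856, 0.0474, 0.2568]
tool_rot: [180.0, 0.0, 174.3]
force: [-0.3, 0.7, 0.2]
grip_width: 0.0422
```

Run:
```python
from h import *
st();p=env.read_camera("scene");a=p["image"][120:260,180:330];q=env.read_camera("top");b=q["image"][175:255,240:360]
a=cv2.resize(a,(428,400),interpolation=cv2.INTER_CUBIC);b=cv2.resize(b,(372,248),interpolation=cv2.INTER_CUBIC)
c=np.zeros((400,800,3),np.uint8);c[:,:428]=a;c[:248,428:]=b;save("fin.png",c)
```

```text
26.15 [0.4856 0.0474 0.2568] [1.7996e+02 1.0000e-02 1.7435e+02] F [-0.3  0.7  0.2] T [0.   0.02 0.05] 0.0422
```

View pics/fin.png

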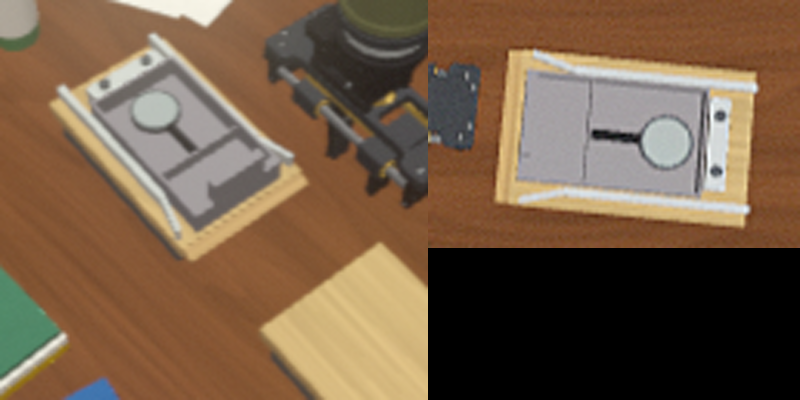

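The tray is in the channel against the stop with the magnifier still in it, and the gripper is clear of everything. I hand the job in.

```bash
python3 -c "
from h import *
print(env.sign_off())"
```

```text
the job is handed in; nothing more can be done
None
```

The tray, with the large magnifier still in it, is on the second riser between the rails, resting against the stop's buffers. The gripper is open and clear of it. I handed the job in at about 26 s of the 54 s allowed.

**What I did:** I pinched the grip tab and slid the tray across the gap in small steps. I felt for the buffers and found them at tool y = −0.1016 m. I held 10–11 N there for about 1.6 s, then let go.

**Last checks:**
- After letting go, a light push of about 5 N with the rear finger met solid resistance with no movement, so the tray is seated.
- The final scene and top pictures show the tray in the channel at the stop, with the magnifier inside.
- I never reached for the bottle, books, carton, pencil tin or the two small magnifiers. I made no separate check of their positions at the end.

**What did not go cleanly:**
- **At the second riser's lip:** the tray's front arrived about 1 mm low and caught on the bevel, with a push of about 26 N. I backed off, tilted the front up by just under 1°, and it then went over at about 5 N.
- **Leaving the first riser:** just after the rear end left, the gripper carried most of the tray's weight for a moment, about 6 N, with the rear about 0.7 mm high. I lowered it at once.
- **Before letting go:** I backed off slightly too far, to a 1.9 N pull, which is why I made the seating check above.

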